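# Set the tea tray by pushing

### The job

Set the tea tray for the next guest by pushing only, without picking anything up: gently slide the lidded jar back across the tray until it stands against the far rim, directly behind the bowl, so that the line from bowl to jar is square to that rim; and nudge the cedar scoop sideways until it lies straight along the left-hand rim, touching it (far and left as seen from the robot). Keep the lid on the jar, leave the bowl and the other loose things where they are, and finish clear of everything.

Things in the scene. Friction and masses are not known exactly. Their poses are not given: they have to be found in the camera images.
- tray: Black lacquered hard-plastic tray, 296 x 486 x 26 mm, fixed to the mat (it does not slide). Origin: centre of its underside, on the work surface. x points away from the robot to the far rim, y to the left-hand rim, z up. The inner floor is 8 mm above the origin and measures 280 mm (x) by 470 mm (y); upright rims 8 mm thick stand 18 mm above the floor on all four sides. The inner face of the far rim is at x = +140 mm, of the left-hand rim at y = +235 mm, in this frame.
- bowl: Red raku-style tea bowl standing on the tray, loose, 0.36 kg, widest diameter 112 mm, 66 mm high. Origin: centre of its foot. Its axes start parallel to the tray's. It must not be moved.
- jar: White ceramic jar with a lid, standing on the right-hand half of the tray, loose, about 0.26 kg (0.18 to 0.36) without lid. Upright round wall of 66 mm outer diameter from 4 to 50 mm above its foot; 69 mm high to the top of the lid's knob. Origin: centre of its foot; z up. It slides with a push of roughly 1 to 3 N. Against the far rim its centre is 33 mm from the rim's inner face.
- lid: White ceramic lid resting loose on the jar, 64 mm diameter, 60 g, with an 18 mm knob; a 6 mm deep spigot underneath sits in the jar's mouth with some 2 to 3 mm of play all round. Origin: centre of the flange's underside, 50 mm above the jar's origin when seated.
- scoop: Slim cedar tea scoop lying on the tray to the left of the bowl, loose, 14 g. Straight shaft 12 mm wide and 9 mm high, whole length about 165 mm, the same width all along; the last 15 mm at the +x end bend up to about 17 mm. Origin: middle of its length, on the underside; x along the shaft towards the bent end (which points roughly away from the robot), z up. Lying along the left-hand rim its origin is 6 mm from the rim's inner face.
- whisk: Bamboo whisk standing upright on its handle in the far left part of the tray, 102 mm high, 55 mm across the tines at the top, 29 mm at the foot, 30 g, easily knocked over. Origin: centre of its foot. Leave alone.
- tin: Round tea tin, 70 mm diameter, 84 mm high, standing beside the tray. Origin: centre of its underside. Leave alone.
- cup: Grey-green ceramic cup, 70 mm diameter, 70 mm high, standing beside the tray. Origin: centre of its underside. Leave alone.
- dish: Flat grey-green sweets dish, 120 mm diameter, 18 mm high, beside the tray. Origin: centre of its underside. Leave alone.
- sifter: Round steel tea sifter with lid, 83 mm diameter, 57 mm high, beside the tray. Origin: centre of its underside. Leave alone.
Things that resemble listed ones, but are neither listed nor needed, are in the scene too. What is shaped like the lid but turquoise is not meant.

How it is judged:
By the outcome, as a careful person would: the job done as asked, in the order asked, and still so for the second after the job is handed in, with the robot touching nothing.
It also fails if it takes over 72 s, if anything falls off the work surface, if the arm or the gripper's body presses on something with over 40 N, if the wrist force passes 120 N, or if a joint passes its speed limit or range.

### The arm

A 7-joint arm with a two-finger parallel gripper is mounted at the origin on the work surface. World frame = base frame: x ahead of the robot, y to its left, z up, the work surface at z = 0. Lengths are in m, angles in rad, forces in N, time in s.
With the tool pointing down it reaches from about 0.35 to 0.9 m from the base axis. Payload 19.9 kg.
Tool frame: the origin (TCP) lies between the finger pads; the fingertips stand 19 mm ahead of it and the grasp point (between the pads) is the TCP; z points along the fingers, y is the direction in which the jaws open and shut (so a half turn about z gives the same grasp; the last joint's range is limited). The gripper opens to 94 mm and grips with 3 to 60 N. Pads are 16 mm wide; open, the fingers measure 119 mm over their backs; the gripper's body (75 mm by 177 mm) begins 78 mm behind the grasp point.
Start: joints at [-1.26, 0.417, -0.01, 1.614, 0.005, 1.111, -0.053], TCP at [0.216, 0.586, 0.224] pointing down, gripper open.
Joint ranges: [-2.81, 2.81], [-0.39, 2.02], [-1.27, 1.25], [0.06, 2.57], [-1.19, 4.33], [0.19, 2], [-2.82, 2.82]. Speed limits (rad/s): [1.89, 1.89, 2.39, 2.39, 3.01, 3.01, 3.01].

### API

Orientations are given as a 3x3 rotation matrix whose columns are the frame's x, y, z axes.
In Python, from rig import robot gives the robot as it stands. Calls block until the motion is done:
- robot.move_ptp(position, orientation): joint-space move of the TCP to a pose.
- robot.move_linear(position, velocity=0.15, frame=None, threshold=None): straight line of the TCP; frame=None keeps the orientation; velocity is the mean speed in m/s. With threshold (N) it stops when the force on the tool has changed by that much, and returns True; else False.
- robot.goto_joints(angles): joint-space move.
- robot.gripper_to(opening): finger opening in m; the grip force is fixed at half the most; returns when the fingers have stopped.
- robot.pause(seconds).
- robot.ik(position, orientation): joint angles nearest the present ones, or None.
- robot.get_state(): the state.
- robot.grab_frame(name): name is "scene" or "side" or "wrist"; returns the picture (400x640x3 uint8, red, green, blue); there is no depth.
- robot.camera_info(name): a dict with "fx", "fy", "cx", "cy" (pixels), "dist" ([k1, k2, p1, p2, k3] as OpenCV has them; the pictures are not rectified), "rvec" (rotation vector, rad) and "tvec" (3), from world to camera coordinates, as OpenCV has them. Camera axes: x right, y down, z forward; pixel columns grow to the right and rows downward; lengths in m; the calibration is good to about 2 mm. A picture is of the moment at which its call begins: read the wrist's pose just before it. camera_info takes no time and is no camera call; for the wrist camera it gives the pose at the moment of the call.
A pose or a line that the arm cannot do raises robot.PlanningError and nothing moves.
- robot.sign_off(): hands the job in, once; it reports no verdict.
The state is a dict: "time": time; "qpos": joint angles; "joint_vel": joint speeds; "effort": joint torques, N m; "ee_pos": TCP position; "tool_rot": TCP orientation; "force": force on the tool from outside, world axes, zero at the start; "moment": the same for the moment, N m; "opening": finger opening in m.
Only numpy, scipy, OpenCV 4.12 (cv2) and the standard library are available. Lean on these libraries where they do the work, as an engineer would, in place of code of your own. Each camera call takes 0.05 s, during which the arm holds its last target.

## Working session

There is one attempt and no reset: what is moved stays moved. The work goes in short steps, each a Python script; the robot and the scene stay as the last script left them, time stands still between calls to the robot, and variables do not carry over. Pictures are saved under pics/ and viewed, and the job is handed in when it is done.

```bash
mkdir -p pics; ls
python3 - <<'E'
from rig import robot
import cv2
for n in("scene","side","wrist"):
    i=robot.camera_info(n); im=robot.grab_frame(n); cv2.imwrite(f"pics/{n}0.png",im[:,:,::-1]); print(n,i)
s=robot.get_state(); print(s["time"],s["ee_pos"],s["tool_rot"],s["opening"])
E
```

```text
pics
scene {'fx': 427.65649146603363, 'fy': 427.65649146603363, 'cx': 314.3597098498144, 'cy': 203.48246064096813, 'dist': array([0.02417708, 0.        , 0.        , 0.        , 0.        ]), 'rvec': array([ 1.25298221,  2.28229273, -0.95801329]), 'tvec': array([ 0.27497132, -0.27229009,  1.86529041])}
side {'fx': 452.2258328562657, 'fy': 452.2258328562657, 'cx': 325.00226745007524, 'cy': 205.50110035324954, 'dist': array([0.02009301, 0.        , 0.        , 0.        , 0.        ]), 'rvec': array([ 2.07460068, -0.86756713,  0.45348914]), 'tvec': array([-0.34037928,  0.27175946,  1.17903641])}
wrist {'fx': 325.9546977196608, 'fy': 325.9546977196608, 'cx': 315.16454471235255, 'cy': 199.82714947068862, 'dist': array([-0.00513552,  0.        ,  0.        ,  0.        ,  0.        ]), 'rvec': array([-2.38672251, -1.66148864, -0.22551342]), 'tvec': array([-0.62418041, -0.0266474 ,  0.39278617])}
0.15 [0.21584159 0.58628974 0.22399657] [[-9.38407115e-01  3.45531495e-01 -2.70065274e-04]
 [ 3.45531599e-01  9.38406755e-01 -8.22466622e-04]
 [-3.07570440e-05 -8.65124616e-04 -9.99999625e-01]] 0.09451980369473864
```

View pics/scene0.png

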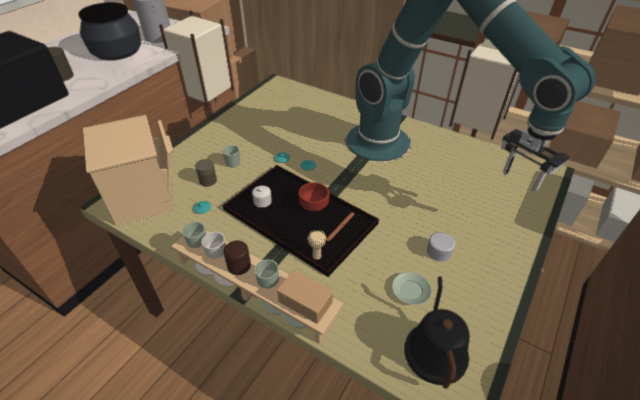

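View pics/side0.png

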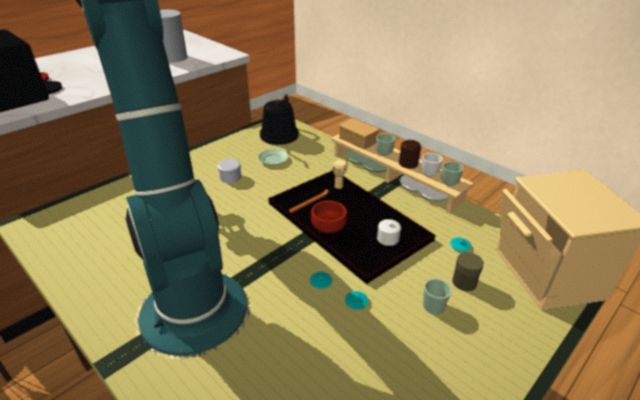

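View pics/wrist0.png

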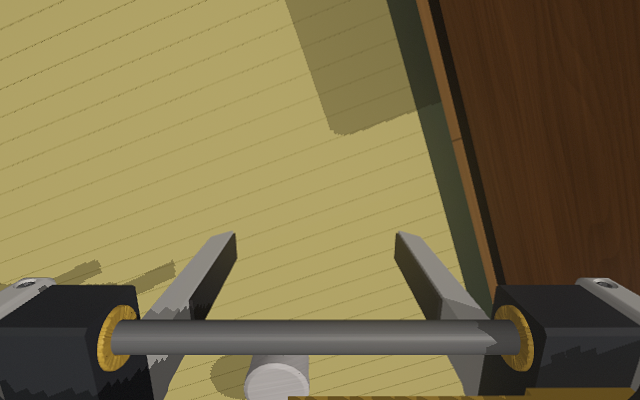

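The scene view shows the tray corners near (222,206), (277,167), (378,220) and (331,270). The jar is at (262,196), the bowl at (314,196), the whisk at (317,245) and the scoop at (341,227). Next I'll get coarse positions from this view, then look from above with the wrist camera.

```bash
cat > h.py <<'E'
from rig import robot
import numpy as np, cv2
def K(i): return np.array([[i["fx"],0,i["cx"]],[0,i["fy"],i["cy"]],[0,0,1.]])
def cast(i,uv,z):
    uv=np.asarray(uv,float).reshape(-1,1,2)
    n=cv2.undistortPoints(uv,K(i),np.array(i["dist"])).reshape(-1,2)
    R,_=cv2.Rodrigues(np.array(i["rvec"])); c=-R.T@np.array(i["tvec"])
    d=np.c_[n,np.ones(len(n))]@R
    return c+d*((z-c[2])/d[:,2])[:,None]
def proj(i,P):
    return cv2.projectPoints(np.asarray(P,float).reshape(-1,1,3),np.array(i["rvec"]),np.array(i["tvec"]),K(i),np.array(i["dist"]))[0].reshape(-1,2)
def campos(i):
    R,_=cv2.Rodrigues(np.array(i["rvec"])); return -R.T@np.array(i["tvec"]),R.T
def snap(n,name):
    i=robot.camera_info(n); im=robot.grab_frame(n)[:,:,::-1].copy(); cv2.imwrite(f"pics/{name}.png",im); return i,im
E
python3 - <<'E'
from h import *
np.set_printoptions(precision=4,suppress=True)
i=robot.camera_info("scene")
print(cast(i,[(222,206),(277,167),(378,220),(331,270)],.026))
print("jar,bowl,whisk foot,scoop",cast(i,[(262,203),(314,207),(317,257)],.008),cast(i,[(352,215),(328,241)],.012))
s=robot.get_state(); w=robot.camera_info("wrist"); c,R=campos(w)
print("cam in tool",s["tool_rot"].T@(c-s["ee_pos"]),"\n",s["tool_rot"].T@R)
E
```

```text
[[ 0.6845 -0.285   0.026 ]
 [ 0.4005 -0.2466  0.026 ]
 [ 0.4457  0.2228  0.026 ]
 [ 0.7176  0.1949  0.026 ]]
jar,bowl,whisk foot,scoop [[ 0.5813 -0.1846  0.008 ]
 [ 0.4961 -0.0105  0.008 ]
 [ 0.6857  0.1226  0.008 ]] [[0.4608 0.1285 0.012 ]
 [0.6107 0.1192 0.012 ]]
cam in tool [ 0.0788  0.0002 -0.1603] 
 [[-0.002  -0.9631 -0.2693]
 [ 1.     -0.0017 -0.0015]
 [ 0.001  -0.2693  0.9631]]
```

Run:
```python
from h import *
a=np.radians(25);R=np.array([[np.cos(a),0,np.sin(a)],[0,-1,0],[np.sin(a),0,-np.cos(a)]])
for p in ([.40,-.03,.36],[.42,-.03,.33],[.45,-.03,.3]):
    q=robot.ik(p,R); print(p,q)
    if q is not None:
        robot.move_ptp(p,R); break
i,im=snap("wrist","w1"); np.save("w1.npy",i,allow_pickle=True); print(robot.get_state()["time"])
```

```text
[0.4, -0.03, 0.36] [ 0.13227051 -0.38436765 -0.09459532  2.1893036  -0.0650492   0.89965834
 -1.50491247]
2.5417
```

View pics/w1.png

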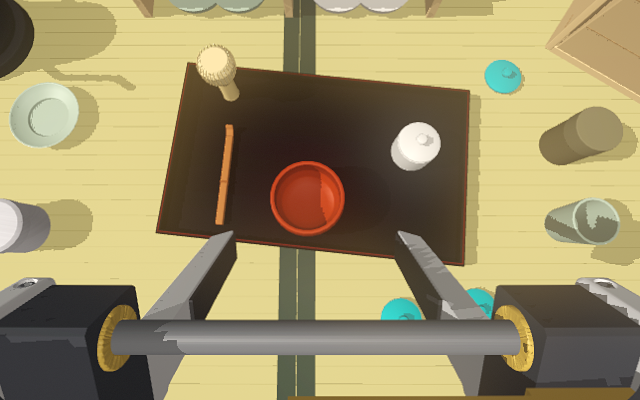

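The wrist view shows the tray corners at (189,63), (469,91), (464,265) and (157,232). The bowl is at (307,198), the jar's lid at (416,143), the scoop from (229,126) to (220,223), and the whisk at (217,65), foot (232,97). The only white lidded pot on the tray is at (416,143). The turquoise lid-shapes at (502,77), (400,312) and (483,300) aren't meant, and neither are the shelf items.

```bash
cat > m1.py <<'E'
from h import *
np.set_printoptions(precision=4,suppress=True)
i=np.load("w1.npy",allow_pickle=True).item(); im=cv2.imread("pics/w1.png")
hsv=cv2.cvtColor(im,cv2.COLOR_BGR2HSV)
H,S,V=cv2.split(hsv)
inside=np.zeros(H.shape,np.uint8); cv2.fillPoly(inside,[np.array([(189,63),(469,91),(464,265),(157,232)])],1)
# tray edges: subpixel by largest gradient along normals
g=cv2.cvtColor(im,cv2.COLOR_BGR2GRAY).astype(float)
C=np.array([(189,63),(469,91),(464,265),(157,232)],float)
skip=[lambda p: False]*4
lines=[]
for k in range(4):
    a,b=C[k],C[(k+1)%4]; t=(b-a)/np.linalg.norm(b-a); n=np.array([t[1],-t[0]]) # outward
    pts=[]
    for s in np.linspace(.08,.92,60):
        p=a+s*(b-a); o=np.arange(-6,7,.5); q=p+o[:,None]*n
        v=cv2.remap(g.astype(np.float32),q[:,0].astype(np.float32)[None],q[:,1].astype(np.float32)[None],cv2.INTER_LINEAR)[0]
        d=np.gradient(v); j=d.argmax()
        if d[j]>12: pts.append(q[j])
    w=cast(i,pts,.026)[:,:2]
    l=cv2.fitLine(w.astype(np.float32),cv2.DIST_HUBER,0,.001,.001).ravel(); lines.append(l)
    r=(w-l[2:])@np.array([-l[1],l[0]]); print(k,len(pts),l,"deg",np.degrees(np.arctan2(l[1],l[0])),"mad",np.median(abs(r)))
def inter(l,m):
    s=np.linalg.solve(np.array([[l[0],-m[0]],[l[1],-m[1]]]),m[2:]-l[2:]); return l[2:]+s[0]*l[:2]
W=np.array([inter(lines[k-1],lines[k]) for k in range(4)]); print("corners FL,FR,NR,NL",W, np.linalg.norm(W-np.roll(W,-1,0),axis=1))
# rigid fit of nominal rectangle
N=np.array([(.148,.243),(.148,-.243),(-.148,-.243),(-.148,.243)])
Nc,Wc=N-N.mean(0),W-W.mean(0); U,_,Vt=np.linalg.svd(Nc.T@Wc); Rt=(U@Vt).T; T=W.mean(0)-Rt@N.mean(0)
yaw=np.arctan2(Rt[1,0],Rt[0,0]); print("tray",T,"yaw deg",np.degrees(yaw),"res",N@Rt.T+T-W)
np.savez("tray.npz",T=T,R=Rt)
tt=lambda w:(np.asarray(w)[:,:2]-T)@Rt
vis=im.copy()
def big(m):
    c=max(cv2.findContours(m.astype(np.uint8),cv2.RETR_EXTERNAL,cv2.CHAIN_APPROX_NONE)[0],key=cv2.contourArea); cv2.drawContours(vis,[c],-1,(0,255,0),1); return c.reshape(-1,2)
def circ(w):
    A=np.c_[2*w[:,:2],np.ones(len(w))]; s=np.linalg.lstsq(A,(w[:,:2]**2).sum(1),rcond=None)[0]; return s[:2],np.sqrt(s[2]+s[:2]@s[:2])
red=(((H<8)|(H>172))&(S>150)&(V>110)&(inside>0)); cb=big(cv2.morphologyEx(red.astype(np.uint8),cv2.MORPH_CLOSE,np.ones((5,5))))
c,r=circ(cast(i,cb,.074)); print("bowl rim",c,2*r,"tray",tt([c]))
white=((S<60)&(V>150)&(inside>0)); cj=big(white); 
print("jar bbox",cv2.boundingRect(cj)); 
org=((H>8)&(H<22)&(S>110)&(V>140)&(inside>0)); org[:110]=0; co=big(org); w=cast(i,co,.017)
rect=cv2.minAreaRect((tt(w)*1000).astype(np.float32)); print("scoop rect tray mm",rect,"tray box",cv2.boxPoints(rect))
cv2.imwrite("pics/m1.png",cv2.resize(vis[50:275,150:480],None,fx=2.4,fy=2.4,interpolation=cv2.INTER_CUBIC))
E
python3 m1.py
```

```text
0 47 [ 0.1052  0.9944  0.6992 -0.0852] deg 83.960236 mad 0.000331952985531272
1 60 [ 0.9942 -0.1071  0.5082 -0.2731] deg -6.149837 mad 0.00018152926733932742
2 45 [0.107  0.9943 0.4157 0.0359] deg 83.857635 mad 0.00038800209351327425
3 60 [ 0.9943 -0.1065  0.5738  0.2067] deg -6.1148305 mad 0.0002899560009001894
corners FL,FR,NR,NL [[ 0.7283  0.1901]
 [ 0.6774 -0.2913]
 [ 0.3839 -0.2597]
 [ 0.4357  0.2215]] [0.4841 0.2952 0.484  0.2943]
tray [ 0.5563 -0.0349] yaw deg -6.102226013345824 res [[ 0.001   0.0009]
 [ 0.0003 -0.0009]
 [-0.0006 -0.001 ]
 [-0.0007  0.001 ]]
bowl rim [ 0.4842 -0.0178] 0.10814417464821864 tray [[-0.0736  0.0093]]
jar bbox (391, 122, 50, 49)
scoop rect tray mm ((-37.88737487792969, 151.2797393798828), (169.16403198242188, 14.021509170532227), 2.915114402770996) tray box [[-122.7165  153.9799]
 [-122.0034  139.9765]
 [  46.9417  148.5796]
 [  46.2287  162.5829]]
```

Run:
```python
import cv2
im=cv2.imread("pics/w1.png"); cv2.imwrite("pics/jc.png",cv2.resize(im[100:190,370:470],None,fx=6,fy=6,interpolation=cv2.INTER_CUBIC))
```

```text
(no output)
```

View pics/m1.png

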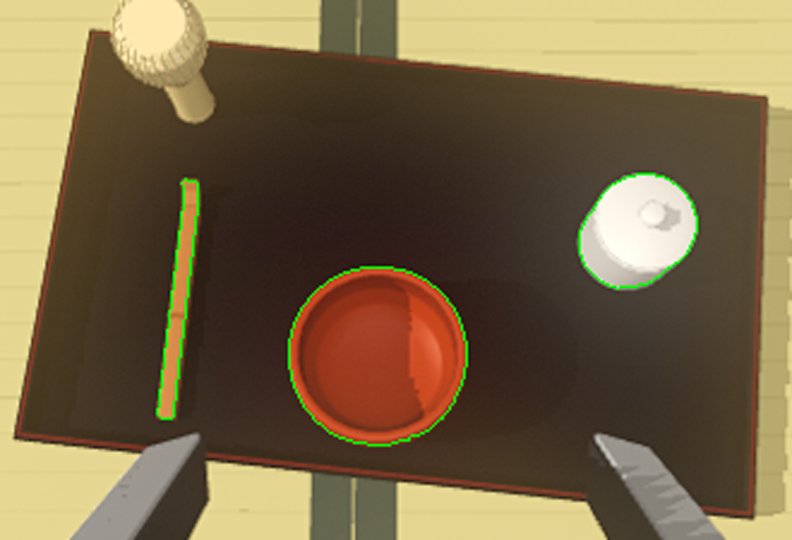

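View pics/jc.png

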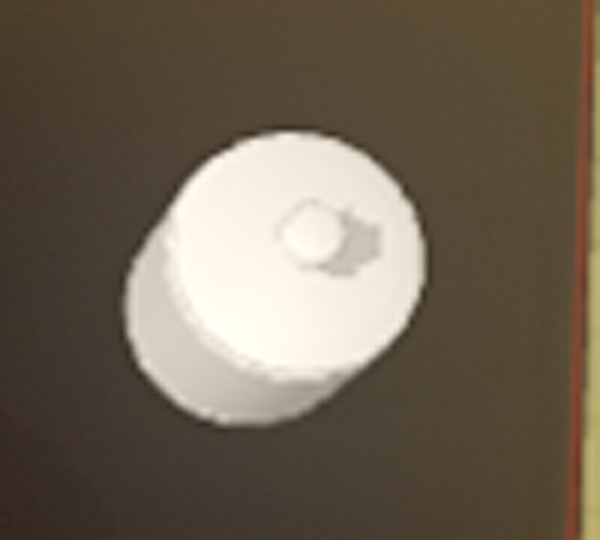

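Confirmed in the crop: a white lidded jar with the lid seated. Bowl and scoop contours are clean too. Next, the jar from its foot arc and lid arc, and the whisk's foot.

```bash
cat >> m1.py <<'E'
print("----")
from scipy.optimize import least_squares
def fixr(w,r): 
    return least_squares(lambda c:np.hypot(*(w[:,:2]-c).T)-r,w[:,:2].mean(0),loss="soft_l1",f_scale=.0005)
# direction of image parallax for jar: from foot centre to lid centre
g0=cast(i,[(416,143)],.062)[0]; f,t=proj(i,[[g0[0],g0[1],.012],[g0[0],g0[1],.062]]); u=(t-f)/np.linalg.norm(t-f)
m=(f+t)/2; 
lo=cj[((cj-f)@u)<-0.3*25]; hi=cj[((cj-t)@u)>0]
rl=fixr(cast(i,lo,.011),.033); rh=fixr(cast(i,hi,.061),.032)
print("jar foot",rl.x,tt([rl.x]),abs(rl.fun).mean(),"lid",rh.x,tt([rh.x]),abs(rh.fun).mean())
print("whisk foot",tt(cast(i,[(232,95)],.008)),"top",tt(cast(i,[(217,63)],.108)))
print("cam",campos(i)[0])
E
python3 m1.py | sed -n '/----/,$p'
python3 - <<'E'
# cross-check with scene view
import sys; sys.path.insert(0,'.')
from h import *
i=robot.camera_info("scene"); d=np.load("tray.npz"); T,R=d["T"],d["R"]
tt=lambda w:(np.asarray(w)[:,:2]-T)@R
C=np.array([(.148,.243),(.148,-.243),(-.148,-.243),(-.148,.243)])@R.T+T
print(proj(i,np.c_[C,[.026]*4]).round(1)); 
im=cv2.imread("pics/scene0.png"); cv2.imwrite("pics/s0c.png",cv2.resize(im[155:280,210:390],None,fx=4.4,fy=4.4,interpolation=cv2.INTER_CUBIC))
j=cv2.imread("pics/side0.png"); cv2.imwrite("pics/d0c.png",cv2.resize(j[150:285,260:445],None,fx=4.3,fy=4.3,interpolation=cv2.INTER_CUBIC))
i=robot.camera_info("side"); print(proj(i,np.c_[C,[.026]*4]).round(1))
E
```

```text
----
jar foot [ 0.5747 -0.1898] [[ 0.0347 -0.1521]] 0.0005304173638894186 lid [ 0.5724 -0.1888] [[ 0.0323 -0.1514]] 0.00036752388679125547
whisk foot [[0.1036 0.1619]] top [[0.1017 0.1582]]
cam [ 0.4025 -0.029   0.5382]
[[328.  272. ]
 [221.7 204.1]
 [276.7 163.5]
 [379.3 218.1]]
[[333.5 169. ]
 [436.  234.7]
 [366.6 278.5]
 [267.4 197.8]]
```

View pics/d0c.png

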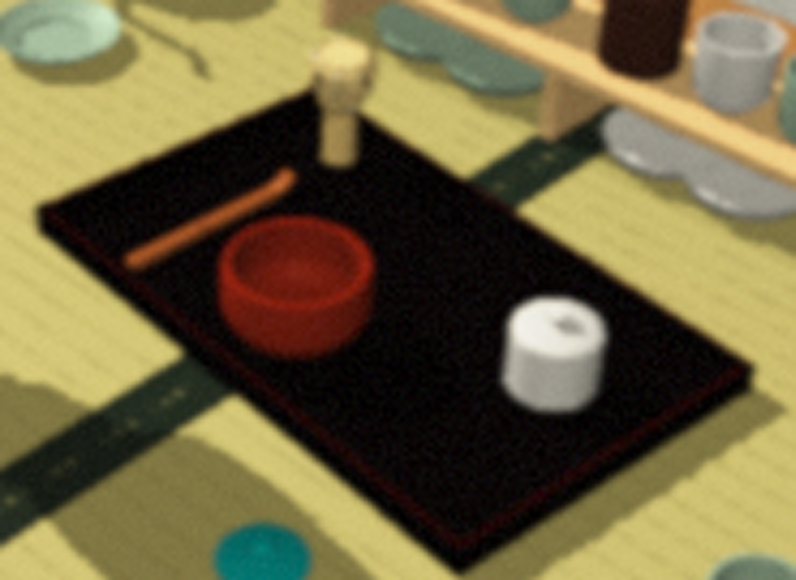

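Estimates in the tray frame (m): jar (0.034,−0.152), bowl (−0.073,0.009), whisk (0.103,0.160). The scoop's middle is at about (−0.039,0.151), turned about 3°. My plan is to cradle the jar low with both fingertips, slide it diagonally to (0.092,0.009), check it, then push it straight to the rim.

```bash
cat >> h.py <<'E'
_d=np.load("tray.npz"); T,RT=_d["T"],_d["R"]; YAW=np.arctan2(RT[1,0],RT[0,0])
def tw(x,y,z): return [*(RT@np.array([x,y])+T),z]
def wt(p): return (np.asarray(p)[:2]-T)@RT
def orient(ang,tilt):   # ang: heading of tool x in the tray frame, tilt: fingertips leading
    h=ang+YAW; d=np.array([np.cos(h),np.sin(h),0]); k=np.array([0,0,1.]); a=tilt
    x=np.cos(a)*d+np.sin(a)*k; z=np.sin(a)*d-np.cos(a)*k
    return np.c_[x,np.cross(z,x),z]
E
python3 - <<'E'
from h import *
np.set_printoptions(precision=3,suppress=True)
J=np.array([.0335,-.1515]); G=np.array([.092,.009]); u=(G-J)/np.linalg.norm(G-J); ang=np.arctan2(u[1],u[0]); a=np.radians(10)
R=orient(ang,a); A=J-.052*u; E_=G-.039*u
for p in (tw(*A,.16),tw(*A,.0375),tw(*E_,.0375)): print(np.array(p),robot.ik(p,R))
R2=orient(0,a); print(robot.ik(tw(.107-.039,.009,.0375),R2))
R3=orient(np.pi/2,a); print(robot.ik(tw(-.05,.13,.03),R3),robot.ik(tw(-.05,.21,.03),R3))
E
```

```text
[ 0.551 -0.236  0.16 ] [ 0.045  0.49   0.528  1.76  -0.491  1.019  0.342]
[ 0.551 -0.236  0.037] [ 0.116  0.655  0.437  1.822 -0.617  0.817  0.468]
[ 0.632 -0.071  0.037] [ 0.009  0.646  0.183  1.76  -0.419  0.734  0.009]
[ 0.035  0.574 -0.052  1.879  0.097  0.517 -1.764]
[-0.293  0.522  0.178  2.023 -0.461  0.61   0.134] [-0.415  0.548  0.154  1.97  -0.433  0.605 -0.038]
```

Run:
```python
from h import *
np.set_printoptions(precision=3,suppress=True)
J=np.array([.0335,-.1515]); G=np.array([.092,.009]); u=(G-J)/np.linalg.norm(G-J); ang=np.arctan2(u[1],u[0]); a=np.radians(10)
R=orient(ang,a); A=J-.052*u; E_=G-.039*u
robot.gripper_to(.036); 
robot.move_ptp(tw(*A,.16),R)
print(robot.move_linear(tw(*A,.0375),.1,threshold=4))
s=robot.get_state(); print(s["time"],s["ee_pos"],s["force"],s["opening"])
i,im=snap("side","d1"); cv2.imwrite("pics/d1c.png",cv2.resize(im[130:300,280:480],None,fx=4,fy=4/1.2,interpolation=cv2.INTER_CUBIC))
i,im=snap("wrist","w2")
```

```text
False
6.6 [ 0.551 -0.236  0.038] [-0.357  0.031  0.314] 0.03607467784944297
```

View pics/d1c.png

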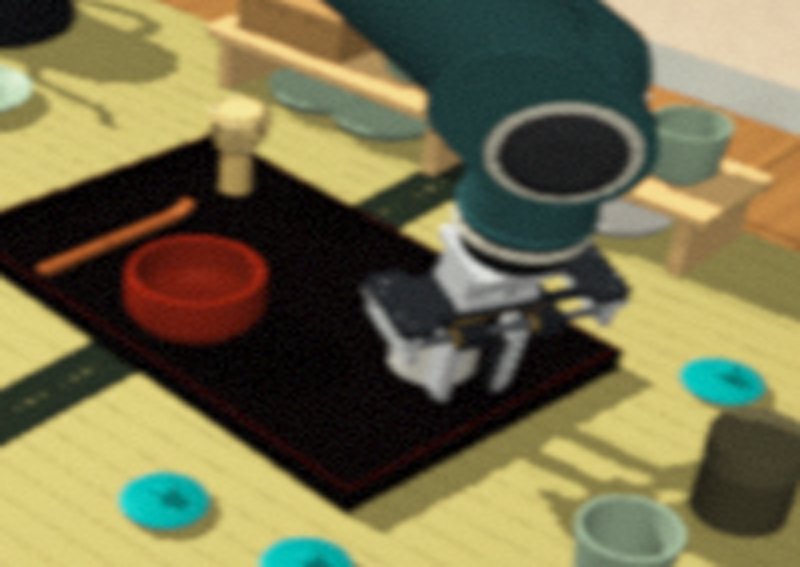

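View pics/w2.png

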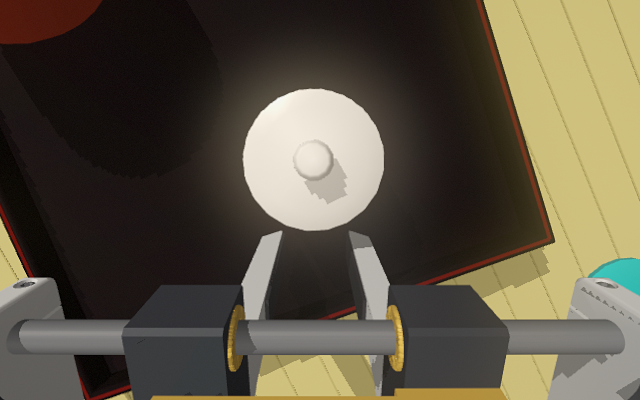

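The jar's lid at (314,160) is centred between the fingertips at (280,235) and (352,235), and nothing is touching. I'll push now.

Run:
```python
from h import *
np.set_printoptions(precision=3,suppress=True)
J=np.array([.0335,-.1515]); G=np.array([.092,.009]); u=(G-J)/np.linalg.norm(G-J); E_=G-.039*u
C0=J-.036*u
print(robot.move_linear(tw(*C0,.0375),.03,threshold=6)); print(robot.get_state()["force"])
print(robot.move_linear(tw(*E_,.0375),.05,threshold=8))
s=robot.get_state(); print(s["time"],wt(s["ee_pos"]),E_,s["force"])
i,im=snap("wrist","w3"); np.save("w3.npy",i,allow_pickle=True)
B=E_-.03*u; robot.move_linear(tw(*B,.0375),.06)
i,im=snap("side","d3"); cv2.imwrite("pics/d3c.png",cv2.resize(im[130:300,280:480],None,fx=4,fy=4/1.2,interpolation=cv2.INTER_CUBIC))
i,im=snap("wrist","w4"); np.save("w4.npy",i,allow_pickle=True)
g=proj(i,[tw(*G,.0615)]); print(g)
```

```text
False
[ 0.35  -1.014  0.565]
False
10.8917 [ 0.079 -0.028] [ 0.079 -0.028] [-1.082 -2.362 -0.364]
[[316.69  123.914]]
```

View pics/w4.png

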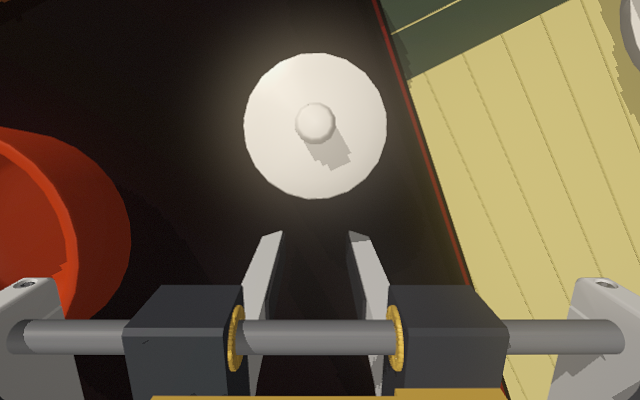

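View pics/d3c.png

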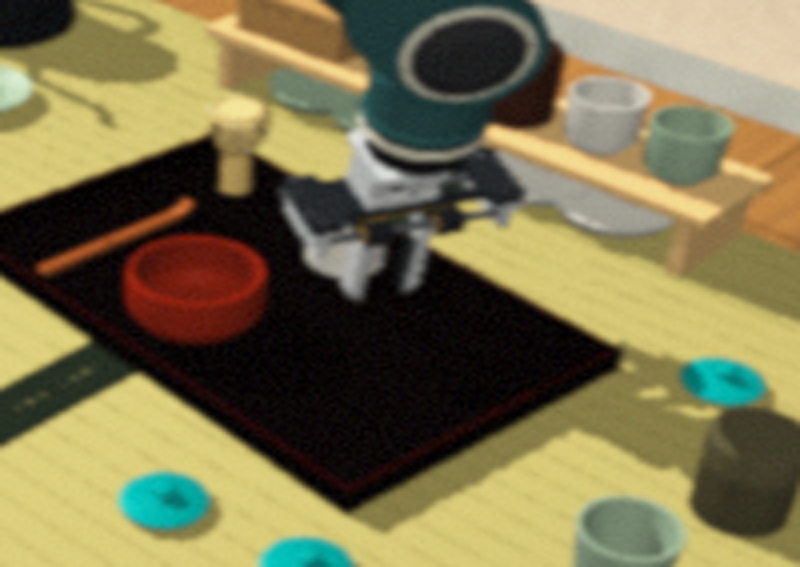

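The lid sits at (315,125) against a predicted (317,124), so the slide went as planned and the lid stayed on. Now I'll go over, turn square to the far rim and push straight.

Run:
```python
from h import *
np.set_printoptions(precision=3,suppress=True)
a=np.radians(10); R=orient(0,a); y=.0092
s=robot.get_state(); p=s["ee_pos"].copy(); p[2]=.125; robot.move_linear(list(p),.15)
robot.move_ptp(tw(.092-.053,y,.125),R)
robot.move_linear(tw(.092-.053,y,.0375),.1,threshold=4)
i,im=snap("wrist","w5"); np.save("w5.npy",i,allow_pickle=True)
s=robot.get_state(); print(s["time"],wt(s["ee_pos"]),s["force"])
```

```text
14.7333 [0.039 0.009] [ 0.377  0.506 -0.23 ]
```

View pics/w5.png

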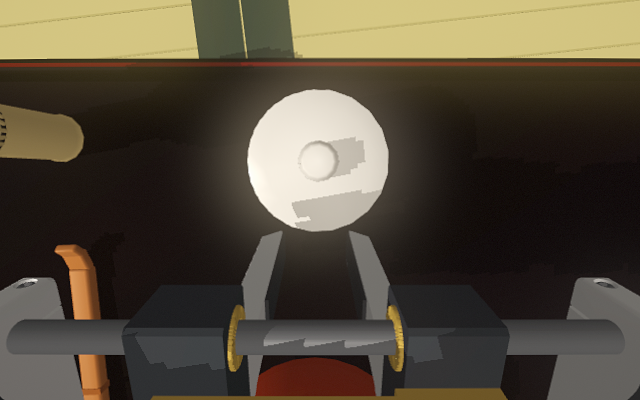

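The rim is level in the picture (row 63) and the jar's lid at (318,160) is centred, with its foot still clear of the rim. I'll push gently until it meets the rim.

Run:
```python
from h import *
np.set_printoptions(precision=3,suppress=True)
y=.0092
print(robot.move_linear(tw(.057,y,.0375),.03,threshold=6)); print(robot.get_state()["force"])
print(robot.move_linear(tw(.075,y,.0375),.012,threshold=4.5))
s=robot.get_state(); print(s["time"],wt(s["ee_pos"]),s["force"])
x=wt(s["ee_pos"])[0]
robot.move_linear(tw(x-.02,y,.0375),.04)
i,im=snap("wrist","w6"); np.save("w6.npy",i,allow_pickle=True)
print(robot.get_state()["force"])
```

```text
False
[ 0.019 -1.88   1.224]
True
16.5417 [0.07  0.009] [-0.633 -0.024  0.279]
[-0.608  0.144  0.13 ]
```

View pics/w6.png

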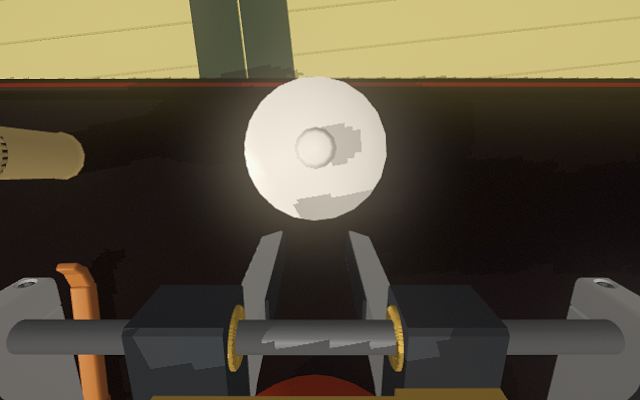

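The fingers stopped on the threshold at x=0.070, where I expected about 0.068 at the rim. I'll measure the jar against the rim in this picture.

```bash
cat > m2.py <<'E'
from h import *
import sys
from scipy.optimize import least_squares
np.set_printoptions(precision=4,suppress=True)
def lid(n):
    i=np.load(n+".npy",allow_pickle=True).item(); im=cv2.imread(f"pics/{n}.png"); hsv=cv2.cvtColor(im,cv2.COLOR_BGR2HSV)
    # lid: outline, upper part only (clear of fingers), bright against the black tray
    m=((hsv[:,:,1]<90)&(hsv[:,:,2]>110)).astype(np.uint8); m[228:]=0
    cs=[c for c in cv2.findContours(m,cv2.RETR_EXTERNAL,cv2.CHAIN_APPROX_NONE)[0] if 150<cv2.boundingRect(c)[0]+cv2.boundingRect(c)[2]/2<450]
    c=max(cs,key=cv2.contourArea).reshape(-1,2)
    w=cast(i,c,.0615)[:,:2]
    r=least_squares(lambda p:np.hypot(*(w-p[:2]).T)-p[2],[*w.mean(0),.032],loss="soft_l1",f_scale=.0005)
    k=least_squares(lambda p:np.hypot(*(w-p[:2]).T)-.032,w.mean(0),loss="soft_l1",f_scale=.0005)
    print(n,"lid tray",wt(r.x[:2]),"diam",2*r.x[2],wt(k.x))
    # far rim outer edge: mat-to-dark transition on columns clear of jar and shadow
    g=im[:,:,1].astype(float); pts=[]
    for col in [*range(20,170,10),*range(410,630,10)]:
        v=g[30:130,col]; d=v[2:]-v[:-2]; pts.append((col,31+d.argmin()))
    p=np.array([wt(q) for q in cast(i,pts,.026)]); print("rim outer x median",np.median(p[:,0]),"slope",np.polyfit(p[:,1],p[:,0],1)[0], pts[0],pts[-1])
for n in sys.argv[1:]: lid(n)
E
python3 m2.py w5 w6
python3 - <<'E'
import cv2
im=cv2.imread("pics/w6.png"); cv2.imwrite("pics/w6c.png",cv2.resize(im[60:230,220:410],None,fx=4,fy=3.5,interpolation=cv2.INTER_CUBIC))
E
```

```text
w5 lid tray [0.0909 0.0084] diam 0.06338821960142393 [0.0908 0.0084]
rim outer x median 0.14745387631565277 slope 0.0010719541687632746 (20, np.int64(59)) (620, np.int64(58))
w6 lid tray [0.1071 0.0097] diam 0.06359610144750286 [0.1071 0.0097]
rim outer x median 0.14780243557040804 slope 0.0010605330221966176 (20, np.int64(78)) (620, np.int64(78))
```

View pics/w6c.png

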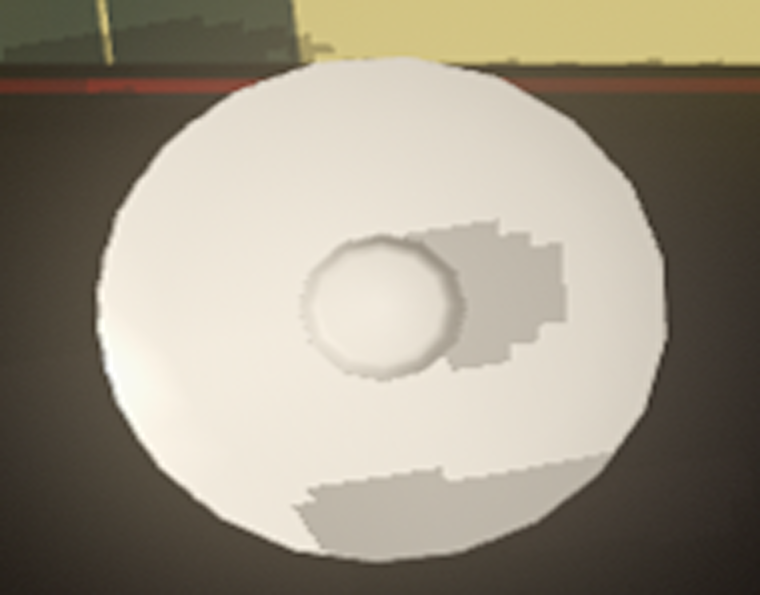

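```bash
python3 - <<'E'
from h import *
np.set_printoptions(precision=4,suppress=True)
y=.0092
robot.move_linear(tw(.064,y,.0375),.04,threshold=6)
print(robot.move_linear(tw(.076,y,.0375),.01,threshold=6.5))
s=robot.get_state(); print(s["time"],wt(s["ee_pos"]),s["force"])
x=wt(s["ee_pos"])[0]
robot.move_linear(tw(x-.022,y,.0375),.04)
i,im=snap("wrist","w7"); np.save("w7.npy",i,allow_pickle=True)
# up and over to a survey pose, then to the scoop
robot.move_linear(tw(x-.022,y,.13),.15)
robot.gripper_to(.08)
a=np.radians(25);R=np.array([[np.cos(a),0,np.sin(a)],[0,-1,0],[np.sin(a),0,-np.cos(a)]])
robot.move_ptp([.40,-.03,.36],R)
i,im=snap("wrist","w8"); np.save("w8.npy",i,allow_pickle=True); print(robot.get_state()["time"])
E
python3 m2.py w7; sed -e 's/w1/w8/g;s/"tray.npz"/"tray2.npz"/;s/m1.png/m8.png/;s/416,143/308,95/' m1.py > m8.py; python3 m8.py
```

```text
True
18.475 [0.0703 0.0093] [-1.5528  0.5483  2.1374]
22.25
w7 lid tray [0.1071 0.0097] diam 0.06362411282174152 [0.1071 0.0097]
rim outer x median 0.1477530278520642 slope 0.0003734112606557016 (20, np.int64(75)) (620, np.int64(75))
0 41 [ 0.1087  0.9941  0.696  -0.1144] deg 83.75926 mad 0.00017095647887102868
1 60 [ 0.994  -0.109   0.5114 -0.2733] deg -6.2573986 mad 0.00041221702349217846
2 45 [ 0.1081  0.9941  0.411  -0.0112] deg 83.79472 mad 0.0005850901088619129
3 60 [ 0.994  -0.1098  0.5757  0.2067] deg -6.3042235 mad 2.337821470557973e-05
corners FL,FR,NR,NL [[ 0.7293  0.1898]
 [ 0.6767 -0.2914]
 [ 0.384  -0.2593]
 [ 0.4363  0.2221]] [0.484  0.2945 0.4843 0.2948]
tray [ 0.5566 -0.0347] yaw deg -6.238636368924449 res [[ 0.0008  0.001 ]
 [ 0.0006 -0.0009]
 [-0.0009 -0.0009]
 [-0.0005  0.0008]]
bowl rim [ 0.4841 -0.0177] 0.10793335039390548 tray [[-0.0739  0.0091]]
jar bbox (299, 74, 42, 44)
scoop rect tray mm ((-38.974884033203125, 150.92379760742188), (167.84014892578125, 13.690729141235352), 2.955124855041504) tray box [[-123.1363  153.4337]
 [-122.4305  139.7611]
 [  45.1865  148.4139]
 [  44.4807  162.0865]]
----
jar foot [ 0.6021 -0.0385] [[0.0457 0.0011]] 0.0009334440824244027 lid [ 0.6548 -0.037 ] [[0.0979 0.0083]] 0.002816351537711937
whisk foot [[0.1032 0.1613]] top [[0.1014 0.1575]]
cam [ 0.4026 -0.0297  0.538 ]
```

View pics/w8.png

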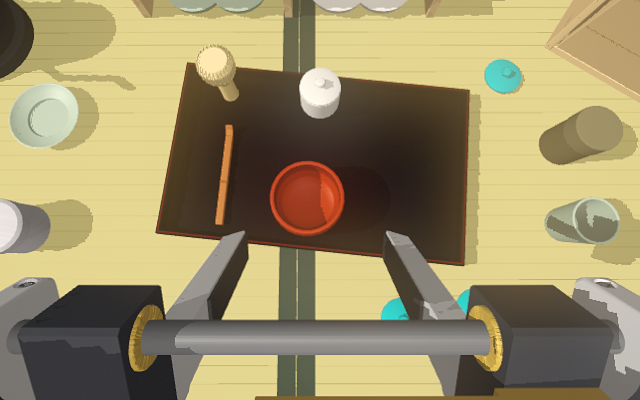

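The overview shows the jar at (320,92) against the far rim, upright with its lid on. The bowl is unmoved, and the scoop and whisk are where they were. I'll fix the jar foot fit, whose seed pixel was off, then push the scoop with both fingertips side by side.

```bash
sed -i 's/308,95/320,87/' m8.py; python3 m8.py | grep "jar foot"
python3 - <<'E'
from h import *
np.set_printoptions(precision=4,suppress=True)
R=orient(np.pi/2,0); x=-.05
robot.move_ptp(tw(x,.110,.13),R)
print(robot.move_linear(tw(x,.110,.0302),.1,threshold=4))
s=robot.get_state(); print(s["time"],wt(s["ee_pos"]),s["ee_pos"][2],s["force"],s["opening"])
i,im=snap("wrist","w9"); np.save("w9.npy",i,allow_pickle=True)
i,im=snap("side","d9"); cv2.imwrite("pics/d9c.png",cv2.resize(im[110:280,220:420],None,fx=4,fy=4/1.2,interpolation=cv2.INTER_CUBIC))
E
```

```text
jar foot [ 0.607  -0.0394] [[0.0506 0.0008]] 0.005904210528202113 lid [ 0.6544 -0.0355] [[0.0973 0.0098]] 0.003287217903421054
False
24.6167 [-0.0497  0.1101] 0.030714322327753733 [-0.3614  0.0784 -0.3442] 0.07983352384466874
```

View pics/w9.png

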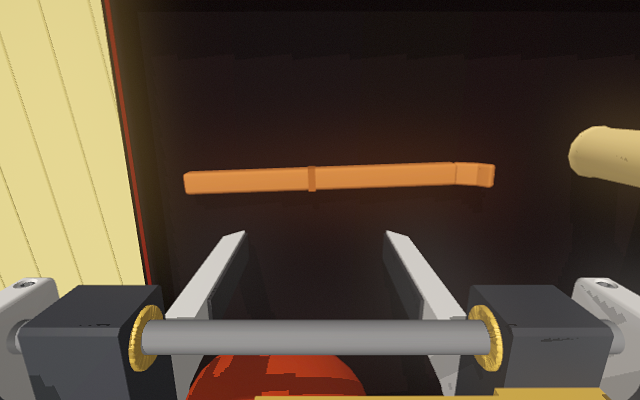

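View pics/d9c.png

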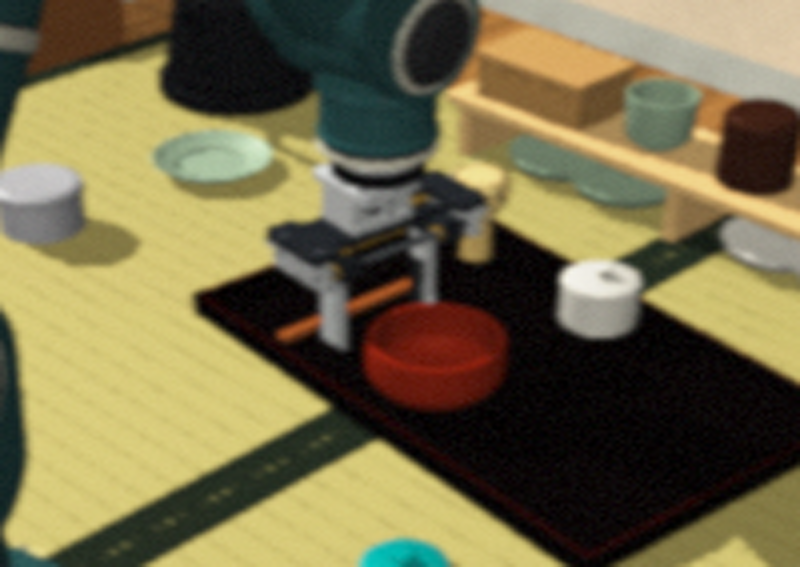

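The fingers are down behind the scoop (tips (243,233) and (388,233), scoop (185,183) to (494,175)). They're clear of the bowl, and the whisk is well off to the side. I'll push left.

Run:
```python
from h import *
np.set_printoptions(precision=4,suppress=True)
x=-.05; z=.0302
print(robot.move_linear(tw(x,.206,z),.05,threshold=5)); print(robot.get_state()["force"])
print(robot.move_linear(tw(x,.2195,z),.012,threshold=3.5))
s=robot.get_state(); print(s["time"],wt(s["ee_pos"]),s["force"])
y=wt(s["ee_pos"])[1]
i,im=snap("wrist","w10"); np.save("w10.npy",i,allow_pickle=True)
robot.move_linear(tw(x,y-.03,z),.05)
i,im=snap("wrist","w11"); np.save("w11.npy",i,allow_pickle=True)
```

```text
False
[ 0.241   0.5156 -0.1307]
True
27.5167 [-0.0502  0.2142] [ 0.2048  0.1875 -0.458 ]
```

View pics/w11.png

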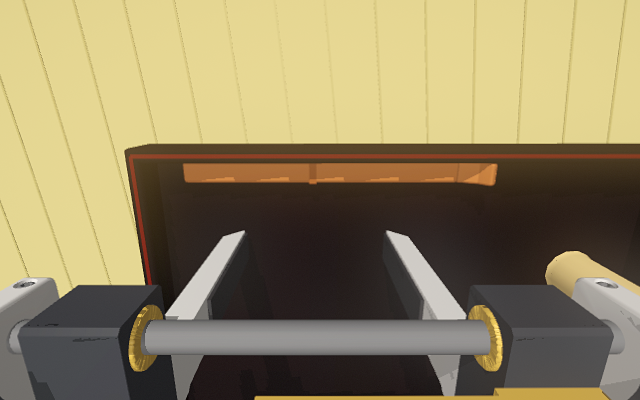

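Run:
```python
from h import *
np.set_printoptions(precision=4,suppress=True)
i=np.load("w11.npy",allow_pickle=True).item(); im=cv2.imread("pics/w11.png")
print("cam tray",wt(campos(i)[0]),campos(i)[0][2])
for n,y,z in (("outer top",.243,.026),("inner top",.235,.026),("scoop left top",.235,.017),("scoop right top",.223,.017),("scoop right low",.223,.008)):
    print(n,proj(i,[tw(xx,y,z) for xx in(-.12,-.05,.02)]).round(1).tolist())
hsv=cv2.cvtColor(im,cv2.COLOR_BGR2HSV); m=((hsv[:,:,0]>5)&(hsv[:,:,0]<20)&(hsv[:,:,1]>120)&(hsv[:,:,2]>90)).astype(np.uint8); m[:161]=0;m[200:]=0;m[:,:175]=0;m[:,505:]=0
for c in (200,240,280,340,380,420,450): 
    r=np.flatnonzero(m[:,c]); print(c,r.min(),r.max(), wt(cast(i,[(c,r.max()+.5)],.008)[0])*1000, wt(cast(i,[(c,r.min()-.5)],.017)[0])*1000)
cv2.imwrite("pics/w11c.png",cv2.resize(im[135:200,165:510],None,fx=2.3,fy=6,interpolation=cv2.INTER_CUBIC))
```

```text
cam tray [-0.0506  0.2629] 0.19049653883715914
outer top [[177.2, 150.0], [316.4, 149.7], [455.6, 149.5]]
inner top [[179.0, 165.8], [316.4, 165.5], [453.8, 165.2]]
scoop left top [[185.8, 163.0], [316.3, 162.7], [446.9, 162.4]]
scoop right top [[188.2, 184.8], [316.4, 184.5], [444.6, 184.3]]
scoop right low [[194.1, 181.3], [316.3, 181.0], [438.6, 180.8]]
200 163 182 [-116.6672  222.2609] [-112.3463  235.2296]
240 163 182 [-93.7255 222.2092] [-90.8983 235.1778]
280 163 182 [-70.8018 222.1591] [-69.4668 235.1291]
340 163 182 [-36.427 222.087] [-37.3296 235.062 ]
380 163 182 [-13.5024 222.0409] [-15.8974 235.0211]
420 163 182 [  9.4409 221.9963] [  5.5521 234.9833]
450 163 182 [ 26.6671 221.9638] [ 21.6564 234.957 ]
```

View pics/w11c.png

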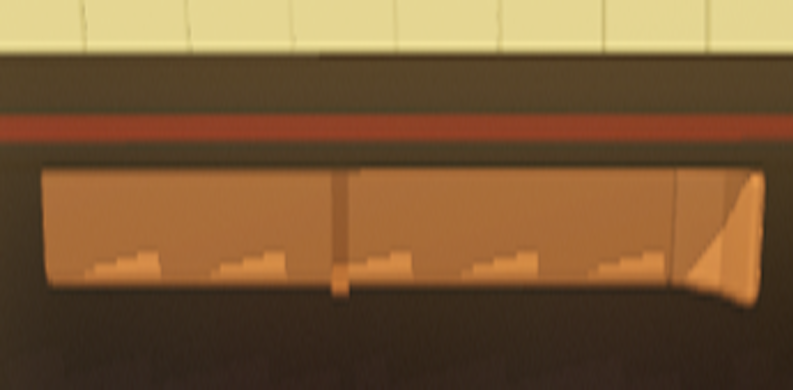

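The scoop lies parallel to the rim: its edges are at rows 163 and 182 along the whole shaft. Its visible width (19.5 px) matches the touching case (19.1 px) better than a gap (up to 21.8 px). One slightly firmer press will make the contact certain.

Run:
```python
from h import *
np.set_printoptions(precision=4,suppress=True)
x=-.05; z=.0302
robot.move_linear(tw(x,.209,z),.05,threshold=5)
print(robot.move_linear(tw(x,.2205,z),.01,threshold=7))
s=robot.get_state(); print(s["time"],wt(s["ee_pos"]),s["force"])
y=wt(s["ee_pos"])[1]
robot.move_linear(tw(x,y-.03,z),.04)
i,im=snap("wrist","w12"); np.save("w12.npy",i,allow_pickle=True)
robot.move_linear(tw(x,y-.03,.15),.15)
a=np.radians(25);R=np.array([[np.cos(a),0,np.sin(a)],[0,-1,0],[np.sin(a),0,-np.cos(a)]])
robot.move_ptp([.40,-.03,.36],R)
i,im=snap("wrist","w13"); np.save("w13.npy",i,allow_pickle=True)
snap("side","d13"); s=robot.get_state(); print(s["time"],s["force"])
im=cv2.imread("pics/w12.png")
cv2.imwrite("pics/w12c.png",cv2.resize(im[135:200,165:510],None,fx=2.3,fy=6,interpolation=cv2.INTER_CUBIC))
j=cv2.imread("pics/w13.png"); d=cv2.imread("pics/d13.png")
a=cv2.resize(j[40:270,150:480],(790,550),interpolation=cv2.INTER_CUBIC); cv2.imwrite("pics/w13c.png",a)
cv2.imwrite("pics/d13c.png",cv2.resize(d[150:285,260:445],None,fx=4.3,fy=4.3,interpolation=cv2.INTER_CUBIC))
```

```text
True
29.6917 [-0.0502  0.2142] [-0.5344  0.9953  0.5395]
32.8583 [-0.8532  0.9456  0.5164]
```

View pics/w12c.png

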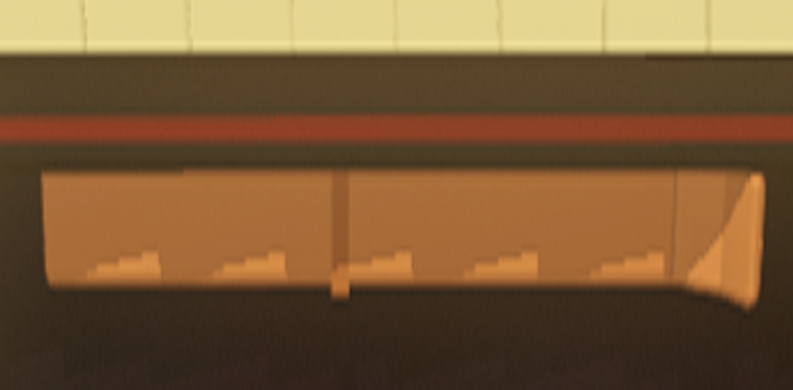

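View pics/w13c.png

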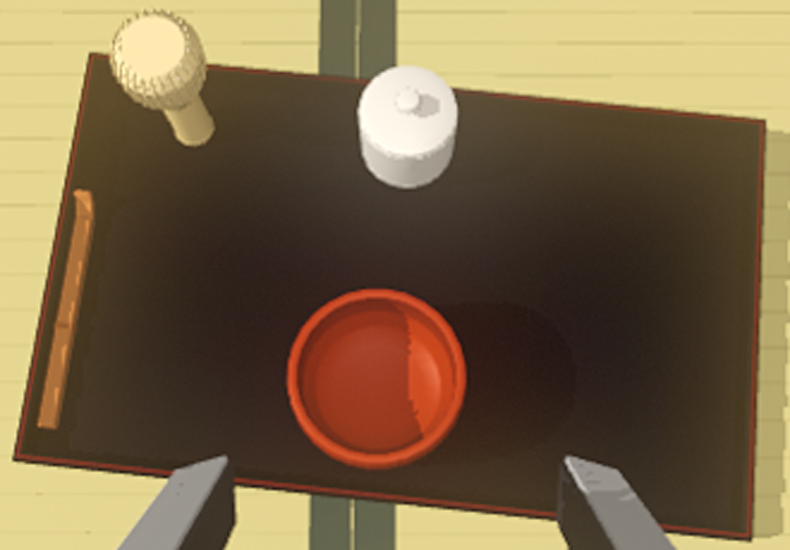

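View pics/d13c.png

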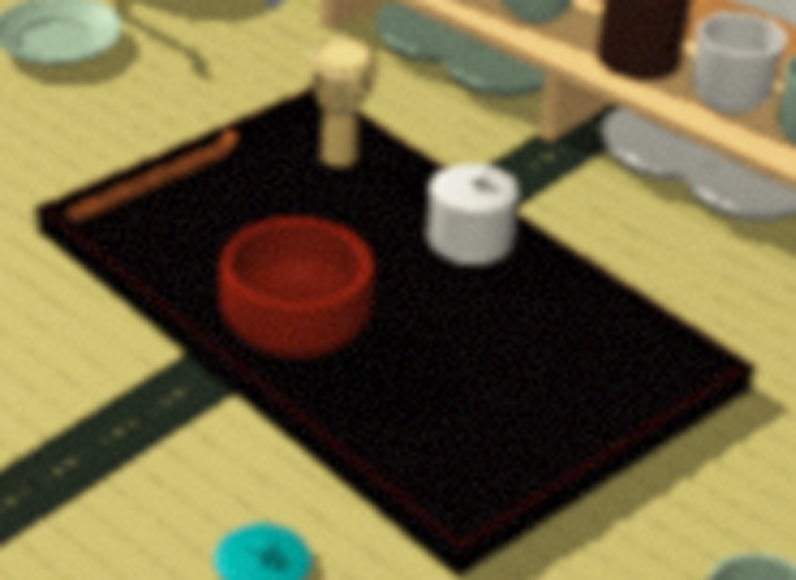

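The overview confirms both placements, with the bowl and whisk unchanged. One last number to check is how square the bowl-to-jar line is.

Run:
```python
from h import *
from scipy.optimize import least_squares
np.set_printoptions(precision=4,suppress=True)
i=np.load("w13.npy",allow_pickle=True).item(); im=cv2.imread("pics/w13.png"); hsv=cv2.cvtColor(im,cv2.COLOR_BGR2HSV)
H,S,V=cv2.split(hsv)
m=((S<75)&(V>110)).astype(np.uint8); m[:, :285]=0; m[:,355:]=0; m[:60]=0; m[130:]=0
c=max(cv2.findContours(m,0,1)[0],key=cv2.contourArea).reshape(-1,2); print(cv2.boundingRect(c))
fr=lambda w,r:(lambda k:(wt(k.x),abs(k.fun).mean()))(least_squares(lambda p:np.hypot(*(w[:,:2]-p).T)-r,w[:,:2].mean(0)+[.01,0],loss="soft_l1",f_scale=.0005))
lo=c[c[:,1]>107]; hi=c[c[:,1]<88]
J,e=fr(cast(i,lo,.011),.033); L,e2=fr(cast(i,hi,.0615),.032); print("foot",J,e,"lid",L,e2)
red=(((H<8)|(H>172))&(S>150)&(V>110)).astype(np.uint8); red[:150]=0; red[:,:260]=0; red[:,360:]=0
b=max(cv2.findContours(cv2.morphologyEx(red,cv2.MORPH_CLOSE,np.ones((5,5))),0,1)[0],key=cv2.contourArea).reshape(-1,2)
B,e3=fr(cast(i,b,.074),.054); print("bowl",B,e3)
for Q in (J,L): print("angle off square deg",np.degrees(np.arctan2(Q[1]-B[1],Q[0]-B[0])))
```

```text
(299, 67, 43, 52)
foot [0.1089 0.0093] 0.0004604501749289005 lid [0.1077 0.009 ] 0.00045938718941528647
bowl [-0.0736  0.0094] 0.0004675641719098768
angle off square deg -0.04087347872378225
angle off square deg -0.12847037966554484
```

The line is square to within about 0.15°, and the robot is clear of everything, so I'm handing in.

Run:
```python
from h import *
print(robot.get_state()["time"]); robot.sign_off()
```

```text
32.8583
the job is handed in; nothing more can be done
```

Both moves are done by pushing only, and I handed the job in at 32.9 s of the 72 s allowed.

- **Jar:** I slid it diagonally with the fingertips low on its wall, then straight back until it met the far rim. Two separate pushes stopped at the same place, 0.3 mm apart. The last picture puts its foot 0.109 m and its lid 0.108 m from the tray centre, where touching is 0.107 m; the difference is within the 2 mm calibration. The bowl-to-jar line is within about 0.15° of square, and the lid is on.
- **Scoop:** I pushed it with both fingertips until it met the left-hand rim. A second, firmer press stopped at exactly the same place. It lies parallel to the rim with no visible gap. The image placed it about 1 mm off the predicted position, but the rim edge was off by the same amount, so I put that down to calibration.
- **Everything else:** The bowl measured within 0.3 mm of where it started, and the whisk looks untouched. I did not measure the tin, cup, dish and sifter again, but the arm never worked near them. It ended raised and clear.
- **Failed check:** One jar foot fit on a mid-job picture failed because its mask clipped the lid. I redid it on the last picture.

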